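# Dip the reagent tank and present the gauge rod

### The job

Take the gauge rod (the longer rod on the rack, the one with the round collar) by its handle, push it into the sloping guide tube of the reagent tank until the collar stops on the tube's mouth and pause there a moment, then draw it right out. Finish while still holding the rod in the air, level and still, with its tip about 6 cm above the middle of the square reading tile and nothing else touching it. Leave the spare rod and everything else on the bench where it is.

Things in the scene. Friction and masses are not known exactly. Their poses are not given: they have to be found in the camera images.
- gauge_rod: Gauge rod, 196 mm, 80 to 130 g. Origin on its axis at the collar's stop face; -x to the tip. Steel shaft 8 mm thick from x = 0 to the tip at -90 mm (last 4 mm tapered); collar disc 34 mm across, x = 0 to 6 mm; square grey handle 14 x 14 mm, x = 6 to 106 mm, flats along y and z. Starts level, z up, tip to the robot's side, axis 55 mm up; below the handle fingers have room from x = 6 to 82 mm.
- rod_tip (a point): The end point of the gauge rod's tip, on its axis (gauge_rod x = -90 mm); axes as the rod's.
- spare_rod: Bystander: shorter rod without collar on the rack's other place (which one varies); same handle (x = 6 to 106 mm), 8 mm shaft to x = -60 mm; origin on its axis, 6 mm before the handle, axes as the gauge rod's.
- rack: Fixed rack, origin at the centre of its underside, base plate 170 (x) x 130 (y) x 8 mm. Two rods lie along its x at y = +38 and -38 mm, tips to its -x, axis 55 mm up, in open-topped slots of posts at x = -70 (shaft) and +67 mm (handle's end); posts 61 mm high, 30 mm wide, 10 mm thick. A rod's origin lies near rack x = -30 mm. Rods lift straight up.
- tank: Fixed white reagent tank, 90 (x) x 130 (y) x 115 mm high with screw caps up to 129 mm; origin at the centre of its underside. The guide tube leaves its +x side, which looks away from the robot, and slopes up.
- tube: Fixed guide tube. Origin: centre of its open mouth (tank x = 125, y = 0, z = 128 mm); z is the tube's axis, out of the mouth, 35 degrees above level, towards the tank's +x. Outside 22 mm, flared to 32 mm at the mouth; bore 15 mm, widening to 25 mm in the last 10 mm; 100 mm deep. Fully in, the collar rests on the mouth: rod origin at the mouth's centre, rod x along tube z. No spring or catch.
- tile: Fixed square white reading tile, 100 x 100 mm on a slightly larger 112 mm black mat, top 10 mm above the bench; origin at the centre of the underside.
- tile_top (a point): Centre of the tile's upper face, 10 mm above the bench.
- amber_bottle: Bystander: loose amber bottle, 60 mm wide, 110 mm high, origin at its underside; far right.
- jar: Bystander: loose glass jar, 48 mm wide, 55 mm high, origin at its underside; beyond the tank.
- beaker: Bystander: loose glass beaker, 64 mm wide, 85 mm high, origin at its underside; beyond the rack.
- dish: Bystander: loose low glass dish, 76 mm wide, 16 mm high, origin at its underside; beyond the tank, to the right.
- spatula: Bystander: loose steel spatula, 170 mm long, lying right of the tile, along its x.
- weight: Bystander: loose brass weight, 28 mm wide, 30 mm high, origin at its underside; beyond the tank, near the tube.
Things that resemble listed ones, but are neither listed nor needed, are in the scene too. Leave any red look-alike of the gauge_rod alone. What is shaped like the tile but orange is not meant.

How it is judged:
By the outcome, as a careful person would: the job done as asked, in the order asked, and still so for the second after the job is handed in, while the arm keeps its last pose, push and grip.
It also fails if it takes over 54 s, if anything falls off the work surface, if the arm or the gripper's body presses on something with over 40 N, if the wrist force passes 120 N, or if a joint passes its speed limit or range.

### The arm

A 6-joint arm with a two-finger parallel gripper is mounted at the origin on the work surface. World frame = base frame: x ahead of the robot, y to its left, z up, the work surface at z = 0. Lengths are in m, angles in rad, forces in N, time in s.
With the tool pointing down it reaches from about 0.3 to 0.85 m from the base axis. Payload 4.2 kg.
Tool frame: the origin (TCP) lies between the finger pads; the fingertips stand 14 mm ahead of it and the grasp point (between the pads) lies 5 mm behind it; z points along the fingers, y is the direction in which the jaws open and shut (so a half turn about z gives the same grasp; the last joint's range is limited). The gripper opens to 91 mm and grips with 3 to 60 N. Pads are 32 mm wide; open, the fingers measure 118 mm over their backs; the gripper's body (76 mm by 178 mm) begins 60 mm behind the grasp point.
Start: joints at [1.274, 0.32, 1.565, -0, 1.257, -0.02], TCP at [0.157, 0.553, 0.228] pointing down, gripper open.
Joint ranges: [-3.11, 3.11], [-0.84, 2.01], [0.21, 2.61], [-1.34, 4.49], [0.05, 2.63], [-2.56, 2.56]. Speed limits (rad/s): [2.57, 2.57, 3.14, 3.14, 3.14, 3.14].

### API

Orientations are given as [roll, pitch, yaw] about the fixed x, y, z axes, in that order (R = Rz(yaw) Ry(pitch) Rx(roll)).
In Python, from rig import read_state, snapshot, sign_off gives the robot as it stands. The module is installed in compiled form; this text tells all that it offers.
- The arm moves only by the tool step_arm, never from a script. Its argument "steps" is one flat list of numbers, 7 for each row, row after row: the finger opening in mm, from 0 to 91.2, then the shift along the tool's x, y, z in mm, then the turn, a rotation vector about the tool's x, y, z in degrees. A call has 1 to 12 rows; each row shifts and turns the commanded pose from where the row before left it, along the tool's axes as they then stand; what a row does not reach is not made up. A row lasts 1/10 s, in which the tool goes at most 50 mm and 8.59 degrees, less where a joint would pass 70% of its speed; a pose out of reach is approached as far as the arm can. A call is refused whole if a number of a shift passes 50 or a number of a turn 8.59, either way. A call with a gripper value outside its range is refused whole. The fingers move at their own pace and stop on an object; "grip_force" is the grip in N (left out, the last holds). Time passes only in rows, so rows that do not move let the fingers close. It gives the time, the measured TCP pose, the force and the opening at its end, in the units of the state.
- read_state(): the state, without advancing time (a new reading comes with each control period).
- snapshot(name): name is "scene" or "side" or "wrist"; returns a dict with "pixels" (480x640x3 uint8, red, green, blue), "range_z" (480x640 float32, m along the optical axis (not along the pixel's ray), 0 where there is no reading), "mtx" (3x3 intrinsics, pixels), "rvec" (rotation vector, rad) and "tvec" (3), from world to camera coordinates, as OpenCV has them. Camera axes: x right, y down, z forward; pixel columns grow to the right and rows downward; lengths in m; the calibration is good to about 2 mm. A picture is of the moment at which its call begins.
- sign_off(): hands the job in, once; it reports no verdict.
The state is a dict: "t": time; "joint_pos": joint angles; "dq": joint speeds; "effort": joint torques, N m; "ee_pos": TCP position; "orientation": TCP orientation; "force": force on the tool from outside, world axes, zero at the start; "wrist_torque": the same for the moment, N m; "finger_gap": finger opening in m.
Only numpy, scipy, OpenCV 4.12 (cv2) and the standard library are available. Lean on these libraries where they do the work, as an engineer would, in place of code of your own. Each camera call takes 0.05 s, during which the arm holds its last target.

## Working session

There is one attempt and no reset: what is moved stays moved. The work goes in short steps, Python scripts to look and compute and a tool call to move; the robot and the scene stay as the last step left them, time stands still between calls to the robot, and variables do not carry over. Pictures are saved under pics/ and viewed, and the job is handed in when it is done.

Besides the shell and the picture viewer there is one more tool, called as a command line: name --argument value ..., lists and objects as JSON in quotes. step_arm: Moves the arm, as the interface text tells. Its arguments: {"type":"object","properties":{"steps":{"type":"array"},"grip_force":{"type":"number"}},"required":["steps"]}

```bash
mkdir -p pics; python3 - <<'E'
from rig import *
import cv2,numpy as np,pickle
print(read_state())
for n in ["scene","side","wrist"]:
    s=snapshot(n); pickle.dump(s,open(n+"0.pkl","wb"))
    cv2.imwrite(f"pics/{n}0.png",s["pixels"][:,:,::-1])
    R=cv2.Rodrigues(np.array(s["rvec"]))[0]; print(n,s["mtx"],-R.T@np.array(s["tvec"]).ravel(), (s["range_z"]>0).mean())
E
```

```text
{'t': 0.0, 'joint_pos': array([ 1.27400405e+00,  3.20284608e-01,  1.56566562e+00, -4.23548665e-06,
        1.25735143e+00, -2.00030538e-02]), 'dq': array([-0.00035179, -0.00082467, -0.00065607, -0.00056012,  0.00042926,
       -0.00010086]), 'effort': array([-1.11856847e-03, -4.12460160e+01, -2.31977981e+01,  7.27209798e-02,
        4.55329497e-02, -1.28076204e-04]), 'ee_pos': array([0.15699611, 0.55267063, 0.22712963]), 'orientation': array([-3.13988391e+00, -3.01569775e-05,  2.86480471e+00]), 'force': array([0.84221388, 0.58094474, 0.97060997]), 'wrist_torque': array([ 0.02722256,  0.04044657, -0.00302021]), 'finger_gap': 0.09123094504478206}
scene [[481.00643594   0.         316.11689344]
 [  0.         481.00643594 246.1136353 ]
 [  0.           0.           1.        ]] [1.04278176 0.49344548 0.72505297] 0.995986328125
side [[569.98925579   0.         319.12974452]
 [  0.         569.98925579 242.23219683]
 [  0.           0.           1.        ]] [0.15632507 0.79746845 1.14381314] 0.9958821614583333
wrist [[412.97322184   0.         319.05888648]
 [  0.         412.97322184 241.11581527]
 [  0.           0.           1.        ]] [0.08972697 0.57157026 0.38433136] 0.9961393229166666
```

View pics/scene0.png

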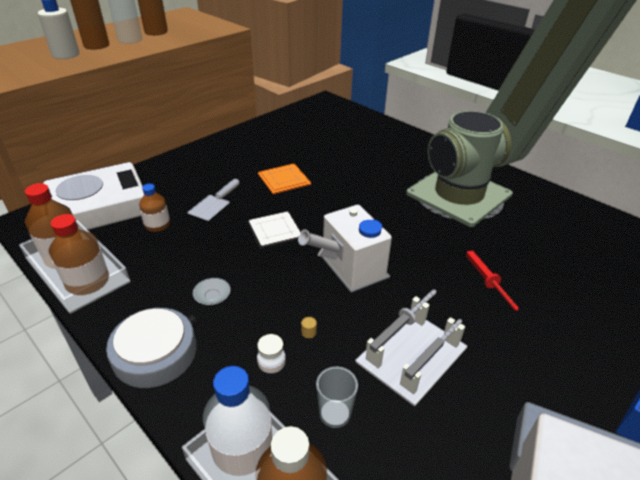

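View pics/side0.png

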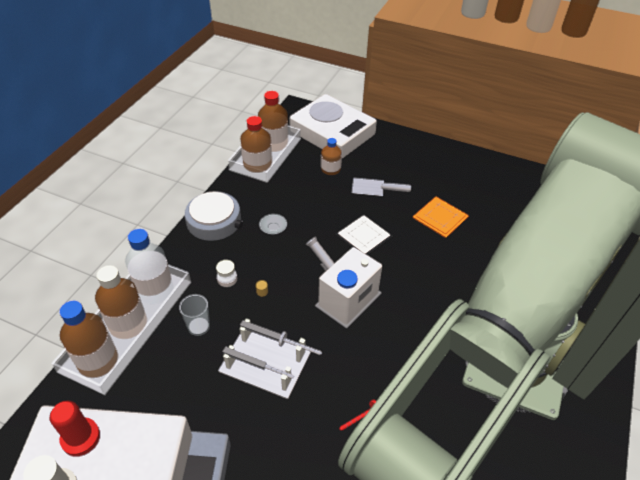

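View pics/wrist0.png

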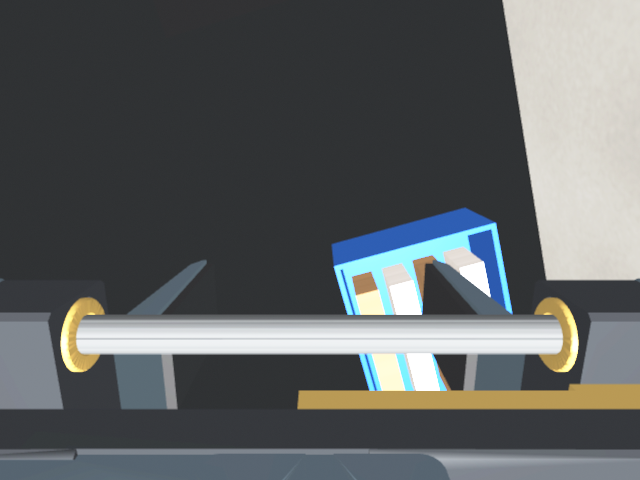

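The scene picture shows the rack at about (412,355). The rod with the collar is on the tank side, collar near (405,315). The tank is at (355,245) with its tube mouth near (305,240), the tile is at (275,228), and the red look-alike is at (490,280). I'll enlarge the parts that matter.

```bash
python3 - <<'E'
import cv2,numpy as np,pickle
a=pickle.load(open("scene0.pkl","rb"))["pixels"][:,:,::-1]
b=pickle.load(open("side0.pkl","rb"))["pixels"][:,:,::-1]
z=lambda im,x,y,w,h:cv2.resize(im[y:y+h,x:x+w],(800,600),interpolation=cv2.INTER_CUBIC)
cv2.imwrite("pics/a1.png",z(a,240,180,240,180) )
cv2.imwrite("pics/a2.png",z(a,340,275,160,120) )
cv2.imwrite("pics/b1.png",z(b,210,200,200,150) )
cv2.imwrite("pics/b2.png",z(b,205,290,160,120) )
E
```

```text
(no output)
```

View pics/a1.png

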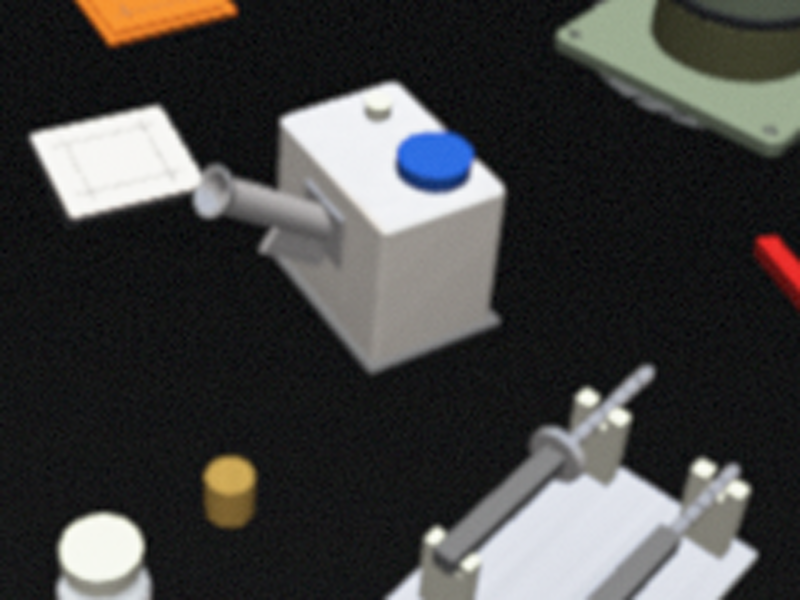

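View pics/a2.png

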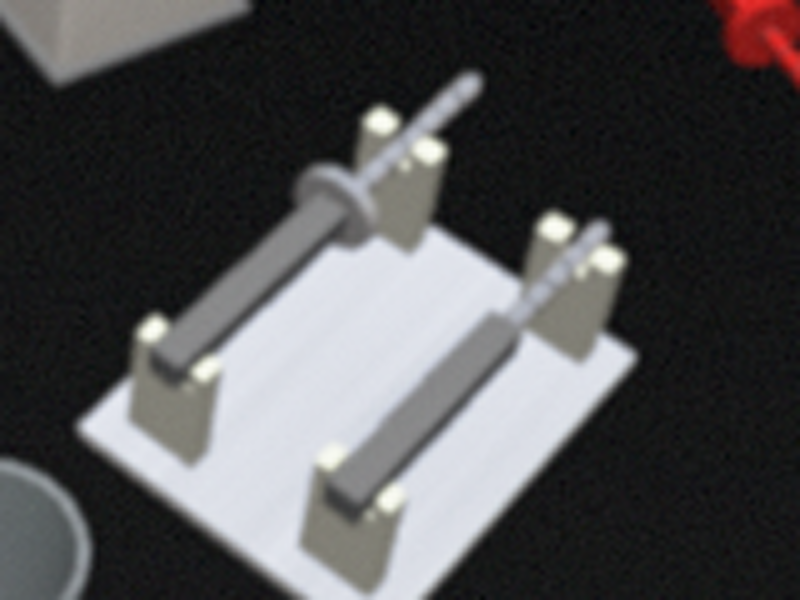

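View pics/b1.png

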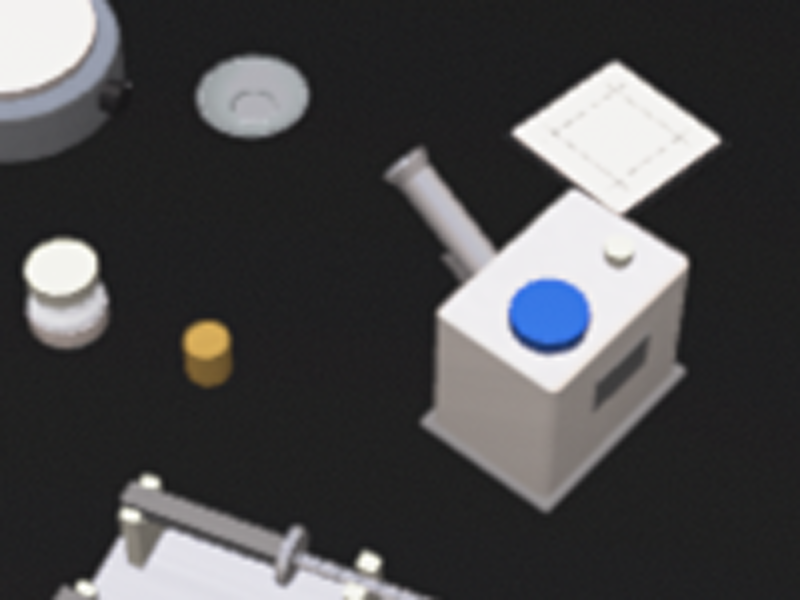

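View pics/b2.png

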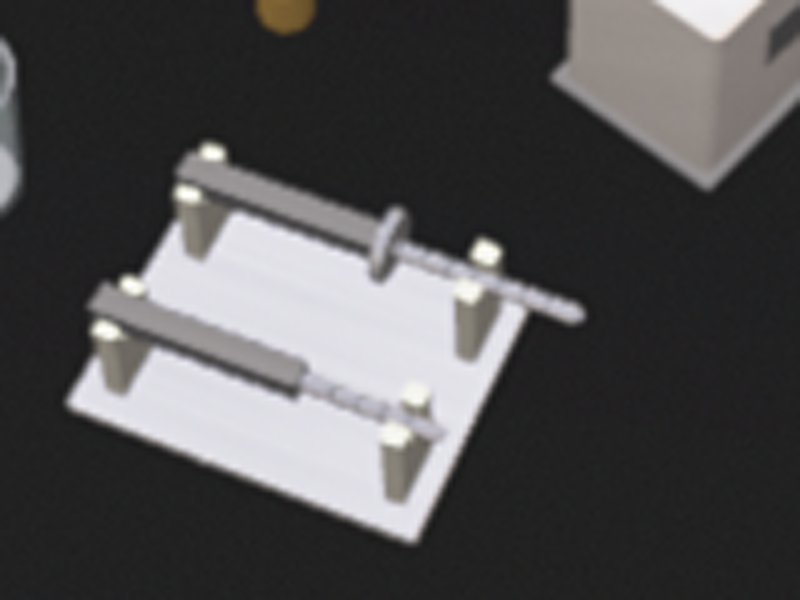

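```bash
cat > h.py <<'E'
import cv2,numpy as np,pickle
def cam(s):
    R=cv2.Rodrigues(np.array(s["rvec"],float))[0]; t=np.array(s["tvec"],float).ravel(); return R,t,s["mtx"]
def rays(s,uv):
    R,t,K=cam(s); uv=np.asarray(uv,float).reshape(-1,2)
    d=np.c_[uv,np.ones(len(uv))]@np.linalg.inv(K).T
    return -R.T@t, d@R
def onplane(s,uv,z):
    o,d=rays(s,uv); return o+d*((z-o[2])/d[:,2])[:,None]
def cloud(s):
    R,t,K=cam(s); v,u=np.mgrid[:480,:640]; o,d=rays(s,np.c_[u.ravel(),v.ravel()])
    return (o+d*s["range_z"].reshape(-1,1)).reshape(480,640,3)
def proj(s,P):
    return cv2.projectPoints(np.asarray(P,float).reshape(-1,3),np.array(s["rvec"],float),np.array(s["tvec"],float),s["mtx"],None)[0].reshape(-1,2)
def two(s1,u1,s2,u2):
    A=np.zeros((3,3));b=np.zeros(3)
    for s,u in((s1,u1),(s2,u2)):
        o,d=rays(s,u);d=d[0]/np.linalg.norm(d[0]);M=np.eye(3)-np.outer(d,d);A+=M;b+=M@o
    p=np.linalg.solve(A,b);return p
E
python3 - <<'E'
from h import *
for n in ["scene","side"]:
    s=pickle.load(open(n+"0.pkl","rb")); C=cloud(s); px=s["pixels"].astype(int)
    z=C[...,2]
    print(n,"bench z",np.percentile(z[(abs(C[...,0]-.4)<.2)&(abs(C[...,1]-.1)<.3)],[5,25,50]))
    hsv=cv2.cvtColor(s["pixels"],cv2.COLOR_RGB2HSV)
    m=((px.min(2)>150)|((hsv[...,0]>100)&(hsv[...,0]<130)&(hsv[...,1]>150)))&(abs(z-.115)<.006)&(np.hypot(C[...,0],C[...,1])<.8)|((abs(z-.12)<.016)&(hsv[...,0]>100)&(hsv[...,0]<130)&(hsv[...,1]>150))
    def rects(m,h,nm):
        cs,_=cv2.findContours(m.astype(np.uint8),cv2.RETR_EXTERNAL,cv2.CHAIN_APPROX_NONE)
        for c in cs:
            if cv2.contourArea(c)<60: continue
            P=onplane(s,c.reshape(-1,2),h)[:,:2]
            r=cv2.minAreaRect((P*1000).astype(np.float32))
            print(n,nm,np.round(r[0],1),np.round(r[1],1),round(r[2],2),"px",c.reshape(-1,2).mean(0).round(0))
    rects(m,.115,"tanktop")
    m=(px.min(2)>150)&(abs(z-.01)<.008); rects(m,.01,"tile")
    m=(px.min(2)>130)&(abs(z-.008)<.008); rects(m,.008,"plate")
    m=(px.max(2)<150)&(px.min(2)>50)&(z>.05)&(z<.075); rects(m,.062,"handle")
    m=(px.min(2)>190)&(z>.05)&(z<.07); 
    cs,_=cv2.findContours(m.astype(np.uint8),cv2.RETR_EXTERNAL,cv2.CHAIN_APPROX_NONE)
    for c in cs:
        if 3<cv2.contourArea(c)<60:
            p=c.reshape(-1,2).mean(0); print("post",p,onplane(s,p,.061)[0]*1000)
E
```

```text
scene bench z [-0.00339108 -0.00195951 -0.00075646]
scene tanktop [422.4  -0.8] [129.9  92.6] 73.86 px [357. 228.]
scene tanktop [-908.1 -931.4] [281.4 505.3] 63.88 px [387.  15.]
scene tile [908.2 147.1] [67.5 27.5] 88.19 px [209. 464.]
scene tile [527.6 234.8] [169.6 128.3] 1.64 px [413. 361.]
scene tile [ 693.6 -153.4] [65.  61.1] 85.75 px [212. 290.]
scene tile [ 909.8 -369. ] [107.1 232.4] 33.95 px [ 78. 290.]
scene tile [ 804.1 -376.3] [74.4 22. ] 73.9 px [110. 265.]
scene tile [ 910.8 -435.1] [184.8  20.8] 89.93 px [ 51. 274.]
scene tile [ 463.2 -220.7] [101. 101.] 67.45 px [274. 228.]
scene tile [ 438.6 -442.2] [80.3 16. ] 17.08 px [227. 188.]
scene plate [912.8 142.4] [70.9 28.8] 77.8 px [209. 462.]
scene plate [526.1 233.4] [171.6 130.7] 1.81 px [412. 361.]
scene plate [ 696.  -153.2] [69.5 72.5] 45.94 px [211. 291.]
scene plate [426.6  10.5] [104.   91.9] 73.76 px [356. 278.]
scene plate [ 866.9 -412.6] [128.4 227.2] 0.08 px [ 76. 289.]
scene plate [ 804.  -381.4] [79.2 20.2] 74.43 px [109. 264.]
scene plate [ 909.9 -442.7] [195.5  21.9] 89.93 px [ 50. 273.]
scene plate [ 
[... 3385 characters left out ...]
.6 35.5] 69.38 px [159. 285.]
side handle [ 831.9 -346.9] [77.9 43.9] 59.19 px [262. 155.]
side handle [ 830.7 -452. ] [67.  43.6] 51.4 px [279. 135.]
side handle [ 643.  -582.1] [88.6 38.7] 73.3 px [352. 128.]
post [283.6 376.2] [452.57398978 279.50590949  61.        ]
post [288.5        368.66666667] [451.0835473  259.21669012  61.        ]
post [225.88888889 355.77777778] [587.73731058 287.73590436  61.        ]
post [231.77777778 346.88888889] [587.36646816 263.13700455  61.        ]
post [298.5        346.22222222] [455.61964997 200.49927857  61.        ]
post [301.9 340.4] [455.22432488 183.92622048  61.        ]
post [242.33333333 328.33333333] [590.09468195 211.43431071  61.        ]
```

```bash
cat >> h.py <<'E'
from scipy.spatial.transform import Rotation as Ro
def T(pos,yaw,tilt=0):
    # desired tool rot: rod heading yaw, rod x raised by tilt ; tool x = -rod x
    Rr=Ro.from_euler('z',yaw)*Ro.from_euler('y',-tilt)   # rod frame
    Rt=Rr*Ro.from_matrix(np.array([[-1,0,0],[0,1,0],[0,0,-1.]]).T)
    return np.array(pos,float),Rt
def delta(st,tgt):
    R0=Ro.from_euler('xyz',st["orientation"]); p,R1=tgt
    return R0.inv().apply(p-st["ee_pos"])*1000, np.degrees((R0.inv()*R1).as_rotvec())
E
python3 - <<'E'
from h import *
from rig import read_state
a=pickle.load(open("scene0.pkl","rb"));b=pickle.load(open("side0.pkl","rb"))
ua=(240+212/3.3333-.35,180+193/3.3333-.35);ub=(210+405/4-.35,200+165/4-.35)
print("mouth tri",two(a,ua,b,ub), onplane(a,ua,.128),onplane(b,ub,.128))
M=np.array([.420+.125*np.cos(np.radians(16.2)),-.0008-.125*np.sin(np.radians(16.2)),.128]);print("M",M,proj(a,M),ua,proj(b,M),ub)
for s in(a,b):
    C=cloud(s).reshape(-1,3)
    for t in np.linspace(0,1,9):
        c=np.array([.157,.553])*(1-t)+t*np.array([.546,.199]); k=(np.hypot(*(C[:,:2]-c).T)<.12)&(C[:,2]<.5)
        print(c.round(2),C[k,2].max().round(3) if k.any() else None,end=' ')
    print()
# rod features by two views: collar/tip/handle end (crops a2 x5, b2 x5)
f=lambda x,y,ox,oy:(ox+x/5-.4,oy+y/5-.4)
print("tip",two(a,f(475,80,340,275),b,f(580,314,205,290)))
print("handle end top-mid",two(a,f(168,352,340,275),b,f(190,163,205,290)))
print("collar ctr",two(a,f(336,204,340,275),b,f(389,244,205,290)))
st=read_state(); print(delta(st,T([.546,.198,.2],np.radians(2.1))))
E
```

```text
mouth tri [ 0.5375621  -0.0417301   0.12536307] [[ 0.5394868 -0.0401731  0.128    ]] [[ 0.536405   -0.03878665  0.128     ]]
M [ 0.54003671 -0.03567389  0.128     ] [[304.63072147 238.71748959]] (303.25063600636, 237.55057900579007) [[308.98316013 241.29673706]] (310.9, 240.9)
[0.16 0.55] 0.003 [0.21 0.51] 0.009 [0.25 0.46] 0.017 [0.3  0.42] 0.029 [0.35 0.38] 0.029 [0.4  0.33] 0.062 [0.45 0.29] 0.072 [0.5  0.24] 0.072 [0.55 0.2 ] 0.072 
[0.16 0.55] None [0.21 0.51] 0.005 [0.25 0.46] 0.007 [0.3  0.42] 0.031 [0.35 0.38] 0.031 [0.4  0.33] 0.065 [0.45 0.29] 0.074 [0.5  0.24] 0.074 [0.55 0.2 ] 0.074 
tip [0.40652243 0.19149128 0.05532627]
handle end top-mid [0.59800771 0.1960526  0.06014234]
collar ctr [0.49831144 0.19383891 0.05589189]
(array([-471.08233154, -234.94174088,   27.63518402]), array([-7.26992995e-02, -1.18987518e-02, -1.79606273e+01]))
```

step_arm --steps '[50, -39, -19.6, 0, 0, 0, 0, 50, -39, -19.6, 0, 0, 0, 0, 50, -39, -19.6, 0, 0, 0, 0, 50, -39, -19.6, 0, 0, 0, 0, 50, -39, -19.6, 0, 0, 0, 0, 50, -39, -19.6, 0, 0, 0, 0, 50, -39, -19.6, 0, 0, 0, 0, 50, -39, -19.6, 0, 0, 0, 0, 50, -39, -19.6, 0, 0, 0, 0, 50, -39, -19.6, 0, 0, 0, 0, 50, -39, -19.6, 0, 0, 0, 0, 50, -39, -19.6, 0, 0, 0, 0]'

```text
t: 1.35
ee_pos: [0.544, 0.1975, 0.2277]
orientation: [-3.142, -0.0, 2.865]
force: [1.3, 0.9, -0.4]
finger_gap: 0.0501
```

step_arm --steps '[50, 0, 0, 0, 0, 0, -6, 50, 0, 0, 0, 0, 0, -6, 50, 0, 0, 0, 0, 0, -6, 50, 0, 0, 0, 0, 0, 0, 50, 0, 0, 0, 0, 0, 0]'

```text
t: 1.85
ee_pos: [0.5429, 0.199, 0.2277]
orientation: [-3.142, -0.0, -3.106]
force: [0.1, 0.8, 0.1]
finger_gap: 0.05
```

```bash
python3 - <<'E'
from rig import *
import cv2,numpy as np,pickle
print(read_state())
for n in ["wrist"]:
    s=snapshot(n); pickle.dump(s,open(n+"1.pkl","wb"))
    cv2.imwrite(f"pics/{n}1.png",s["pixels"][:,:,::-1])
E
```

```text
{'t': 1.85, 'joint_pos': array([ 3.31374937e-01,  3.25072712e-01,  1.55702697e+00,  7.64112660e-05,
        1.25995877e+00, -1.27470114e+00]), 'dq': array([ 0.00345693, -0.00126722, -0.00282348, -0.00048256, -0.00051936,
       -0.00343156]), 'effort': array([-1.13941524e-01, -4.14333165e+01, -2.31865954e+01, -1.77323737e-02,
        8.54246272e-02, -2.47807527e-02]), 'ee_pos': array([0.54289624, 0.19897627, 0.22772829]), 'orientation': array([-3.14152631e+00, -4.66754465e-04, -3.10633630e+00]), 'force': array([0.09836438, 0.76454364, 0.14561728]), 'wrist_torque': array([-0.02781694,  0.01546865,  0.00953993]), 'finger_gap': 0.0499987907542597}
```

View pics/wrist1.png

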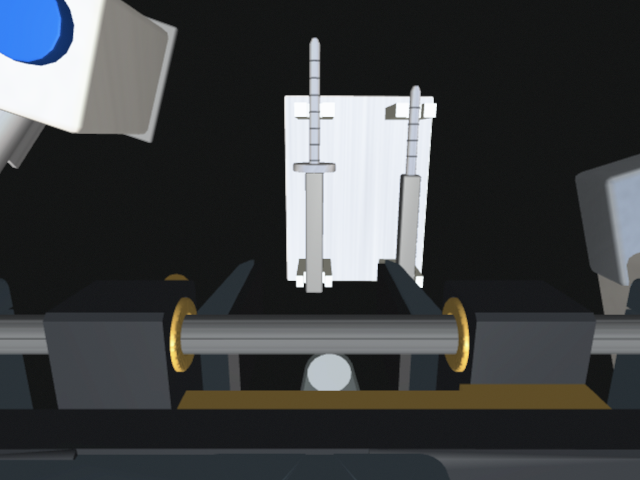

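The wrist view shows the gauge rod nearly vertical in the image: tip at (315,40), collar at (314,166), handle end at (314,288). The spare rod is at column 412. Next I'll fit the rod's axis.

```bash
python3 - <<'E'
from h import *
from rig import read_state
s=pickle.load(open("wrist1.pkl","rb")); g=s["pixels"].astype(int)
for r in (185,200,220,240,255,280): print(r,g[r,300:330].sum(1)//3)
for r in (45,60,80,165,168): print(r,g[r,285:345].sum(1)//3)
print(g[28:50,314].sum(1)//3, g[150:185,303].sum(1)//3, g[280:300,314].sum(1)//3)
E
```

```text
185 [239 239 239 238 224 170 158 184 189 189 189 191 191 192 192 192 194 194
 194 195 197 183 150 200 239 239 239 237 236 236]
200 [240 239 239 238 238 211 155 183 187 188 189 189 189 191 191 192 192 193
 192 194 194 180 145 197 239 239 238 236 236 236]
220 [240 240 239 239 238 210 153 181 186 186 187 187 189 188 189 190 190 190
 190 191 192 178 156 207 239 239 237 236 236 236]
240 [239 240 240 240 239 210 149 178 184 184 185 186 186 187 187 187 187 187
 188 188 188 177 182 225 240 239 237 236 237 236]
255 [239 239 240 240 239 209 146 176 182 184 184 184 185 185 185 185 185 185
 185 186 185 172 176 223 239 238 237 237 237 236]
280 [252 253 250 241 248 240 164 170 180 180 181 181 181 181 181 181 181 182
 182 182 179 163 229 253 250 248 253 253 253 253]
45 [ 20  20  21  20  20  20  20  21  19  20  21  21  20  19  19  21  20  20
  19  20  20  20  21  24 108 167 195 211 212 212 212 209 204 194 157  76
  22  19  20  19  20  19  21  20  19  19  20  20  20  21  21  18  21  20
  21  20  19  19  21  20]
60 [ 21  21  21  21  21  21  19  20  21  20  21  19  20  22  19  20  21  19
  20  20  20  
[... 520 characters left out ...]
177 177 178 179 178 177 176 176 176
 178 179 181 184 183 189 193 189 186 190 193 184 169 153 186 232 241 240
 239 239 239 240 239 238]
168 [182 242 241 241 238 236 236 222 164 141 159 174 183 189 193 195 197 197
 199 201 201 201 201 203 204 206 207 208 209 209 207 204 205 205 207 207
 207 207 207 209 209 204 201 200 197 194 190 179 161 142 180 231 241 240
 239 239 239 240 239 238]
[ 20  20  20  19  20  21  20  20  20 105 183 210 211 211 212 212 212 212
 212 212 212 212] [237 237 237 237 237 237 237 237 237 237 237 230 176  86 136 191 200 200
 199 199 199 197 218 238 238 237 237 237 237 237 238 238 238 238 238] [181 181 180 181 180 180 181 180 179 179 179 171 128  21  19  20  21  20
  20  20]
```

```bash
python3 - <<'E'
from h import *
from rig import read_state
s=pickle.load(open("wrist1.pkl","rb"))
print(onplane(s,[[314.4,37]],.055)*1000,"tip");print(onplane(s,[[314.3,45],[314.2,80]],.055)*1000,"shaft")
print(onplane(s,[[314,200],[313.8,280],[313.8,292]],.062)*1000,"handle");print(onplane(s,[[314,163]],.072)*1000,"collar front top")
p=onplane(s,[[314.4,37]],.055)[0];q=onplane(s,[[313.8,280]],.062)[0];d=q-p;print(np.degrees(np.arctan2(d[1],d[0])))
R,t,K=cam(s);print(-R.T@t,R[2])
st=read_state(); yaw=np.arctan2(d[1],d[0]); u=np.array([np.cos(yaw),np.sin(yaw),0])
g=p+.14*u; print(g,delta(st,T([g[0],g[1],.05],yaw)))
E
```

```text
[[403.17307207 190.39874218  55.        ]] tip
[[408.56343638 190.50211945  55.        ]
 [432.70725392 191.21819801  55.        ]] shaft
[[522.15054492 194.06388289  62.        ]
 [588.69121955 196.06673393  62.        ]
 [599.25740817 196.40977616  62.        ]] handle
[[492.86671149 193.22552177  72.        ]] collar front top
1.7499690534586958
[0.47302223 0.19620445 0.38487436] [ 0.24715018  0.00908194 -0.96893462]
[0.54310778 0.19467406 0.055     ] (array([-1.01198845e-01, -4.38611223e+00,  1.77807519e+02]), array([ 0.00105145, -0.01707753,  0.29520784]))
```

step_arm --steps '[50, 0, -4.4, 10, 0, 0, 0.3, 50, 0, 0, 25, 0, 0, 0, 50, 0, 0, 25, 0, 0, 0, 50, 0, 0, 25, 0, 0, 0, 50, 0, 0, 25, 0, 0, 0, 50, 0, 0, 20, 0, 0, 0, 50, 0, 0, 16, 0, 0, 0, 50, 0, 0, 12, 0, 0, 0, 50, 0, 0, 10, 0, 0, 0, 50, 0, 0, 6, 0, 0, 0, 50, 0, 0, 3, 0, 0, 0, 50, 0, 0, 0, 0, 0, 0]'

```text
t: 3.1
ee_pos: [0.5433, 0.1946, 0.051]
orientation: [3.141, 0.0, -3.11]
force: [-0.8, 0.8, 0.6]
finger_gap: 0.0502
```

```bash
python3 - <<'E'
from rig import *
import cv2,pickle
st=read_state();print(st["ee_pos"],st["force"],st["orientation"])
s=snapshot("side");cv2.imwrite("pics/side2.png",cv2.resize(s["pixels"][270:420,180:380,::-1],(800,600)))
E
```

```text
[0.54333458 0.1946363  0.05096234] [-0.8434446   0.78052966  0.55920334] [ 3.14146483e+00  2.34614532e-04 -3.10955475e+00]
```

View pics/side2.png

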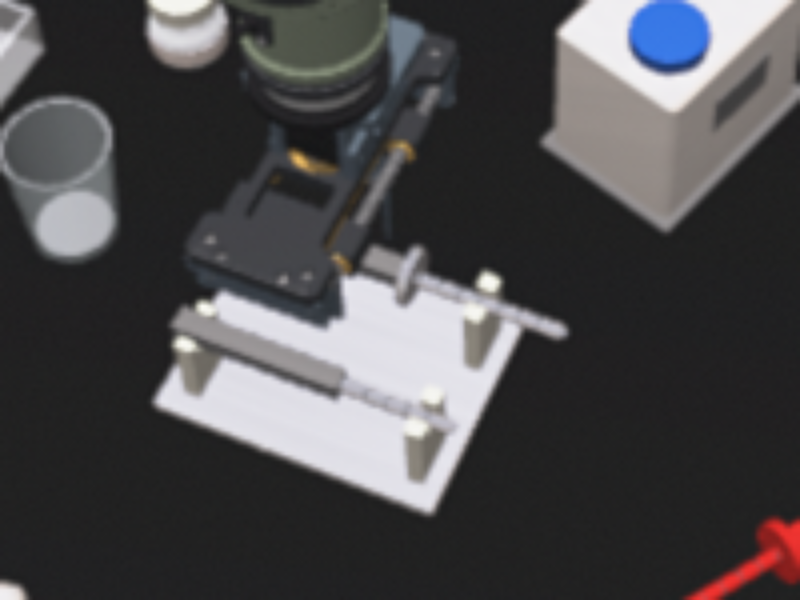

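The gripper sits over the gauge rod's handle, with the collar visible at (410,275) in the crop, and the spare rod is clear. I'll close the fingers and lift.

step_arm --steps '[8, 0, 0, 0, 0, 0, 0, 8, 0, 0, 0, 0, 0, 0, 8, 0, 0, 0, 0, 0, 0, 8, 0, 0, 0, 0, 0, 0, 8, 0, 0, 0, 0, 0, 0, 8, 0, 0, 0, 0, 0, 0]' --grip_force 45

```text
t: 3.75
ee_pos: [0.5433, 0.1946, 0.0511]
orientation: [3.141, 0.0, -3.109]
force: [0.2, 1.1, 1.1]
finger_gap: 0.0136
```

step_arm --steps '[8, 0, 0, -3, 0, 0, 0, 8, 0, 0, -6, 0, 0, 0, 8, 0, 0, -12, 0, 0, 0, 8, 0, 0, -20, 0, 0, 0, 8, 0, 0, -25, 0, 0, 0, 8, 0, 0, -30, 0, 0, 0, 8, 0, 0, -30, 0, 0, 0, 8, 0, 0, -30, 0, 0, 0, 8, 0, 0, -25, 0, 0, 0, 8, 0, 0, -15, 0, 0, 0, 8, 0, 0, -4, 0, 0, 0, 8, 0, 0, 0, 0, 0, 0]'

```text
t: 4.95
ee_pos: [0.5432, 0.1946, 0.2518]
orientation: [3.141, 0.001, -3.11]
force: [1.5, -0.7, -0.6]
finger_gap: 0.014
```

```bash
python3 - <<'E'
from rig import *
import cv2,pickle
from h import *
st=read_state();print(st["ee_pos"],st["force"],st["orientation"],st["wrist_torque"],st["finger_gap"])
for n in("side","scene","wrist"):
    s=snapshot(n);pickle.dump(s,open(n+"3.pkl","wb"));cv2.imwrite(f"pics/{n}3.png",s["pixels"][:,:,::-1])
E
```

```text
[0.54324651 0.19459716 0.251815  ] [ 1.50215397 -0.69327947 -0.61449731] [ 3.14105280e+00  1.48043862e-03 -3.10952351e+00] [ 0.025041   -0.01814164 -0.01029309] 0.01397786240585646
```

View pics/wrist3.png

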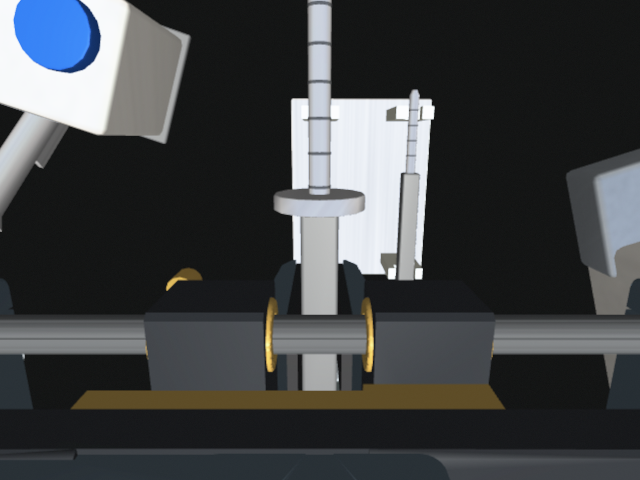

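View pics/scene3.png

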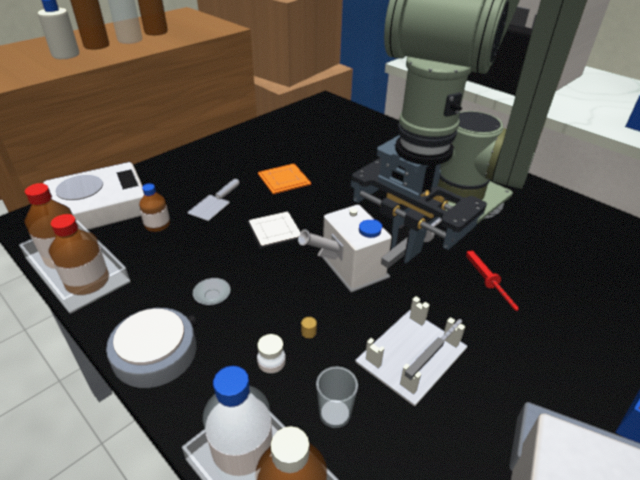

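```bash
python3 - <<'E'
from rig import *
from h import *
st=read_state();print(delta(st,T([.634,0,.30],np.radians(-16.2))))
E
```

```text
(array([ -85.02649783, -197.23642797,  -50.22484187]), array([-0.05124057, -0.11823603, 18.04001107]))
```

step_arm --steps '[8, -8.5, -20, -5, 0, 0, 0, 8, -8.5, -20, -5, 0, 0, 0, 8, -8.5, -20, -5, 0, 0, 0, 8, -8.5, -20, -5, 0, 0, 0, 8, -8.5, -20, -5, 0, 0, 0, 8, -8.5, -20, -5, 0, 0, 0, 8, -8.5, -20, -5, 0, 0, 0, 8, -8.5, -20, -5, 0, 0, 0, 8, -8.5, -20, -5, 0, 0, 0, 8, -8.5, -17, -5, 0, 0, 0]'

```text
t: 6.1
ee_pos: [0.6345, -0.0007, 0.2997]
orientation: [3.142, -0.003, -3.11]
force: [-0.4, 0.2, -0.4]
finger_gap: 0.0136
```

step_arm --steps '[8, 0, 0, 0, 0, 0, 4.5, 8, 0, 0, 0, 0, 0, 4.5, 8, 0, 0, 0, 0, 0, 4.5, 8, 0, 0, 0, 0, 0, 4.5, 8, 0, 0, 0, 0, 0, 0, 8, 0, 0, 0, 0, 0, 0]'

```text
t: 6.7
ee_pos: [0.6343, 0.0004, 0.3]
orientation: [-3.141, -0.002, 2.861]
force: [0.3, -0.1, -0.4]
finger_gap: 0.0134
```

```bash
python3 - <<'E'
from rig import *
from h import *
st=read_state();print(st["ee_pos"],st["orientation"],st["joint_pos"],st["t"])
for n in("wrist",):
    s=snapshot(n);pickle.dump(s,open(n+"4.pkl","wb"));cv2.imwrite(f"pics/{n}4.png",s["pixels"][:,:,::-1])
print(proj(s,[.540,-.036,.128]))
E
```

```text
[6.34301598e-01 4.34187236e-04 2.99986568e-01] [-3.14124112e+00 -1.66537539e-03  2.86120101e+00] [-1.74939958e-02  3.85266841e-01  1.28642005e+00  9.38022140e-05
  1.47160527e+00 -1.30790834e+00] 6.7
[[239.86043153 121.56089215]]
```

View pics/wrist4.png

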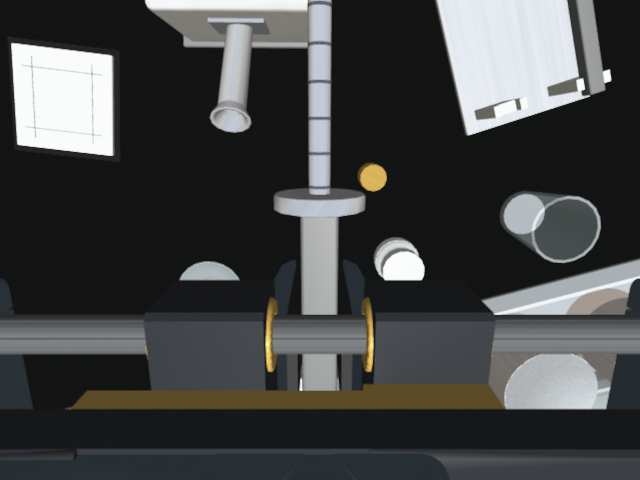

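```bash
python3 - <<'E'
from h import *
s=pickle.load(open("wrist4.pkl","rb"));cv2.imwrite("pics/w4z.png",cv2.resize(s["pixels"][0:150,140:340,::-1],(800,600),interpolation=cv2.INTER_CUBIC))
a=pickle.load(open("scene3.pkl","rb"));cv2.imwrite("pics/a3z.png",cv2.resize(a["pixels"][210:270,290:370,::-1],(800,600),interpolation=cv2.INTER_CUBIC))
E
```

```text
(no output)
```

View pics/w4z.png

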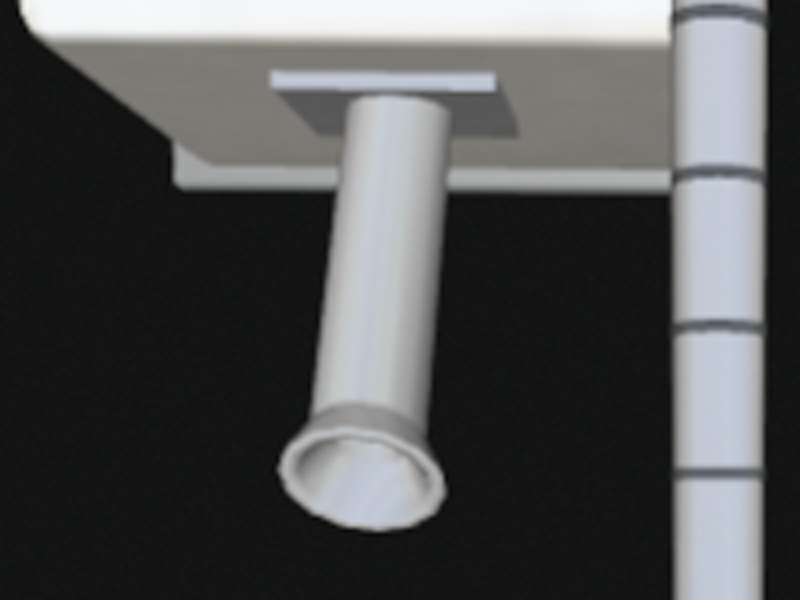

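View pics/a3z.png

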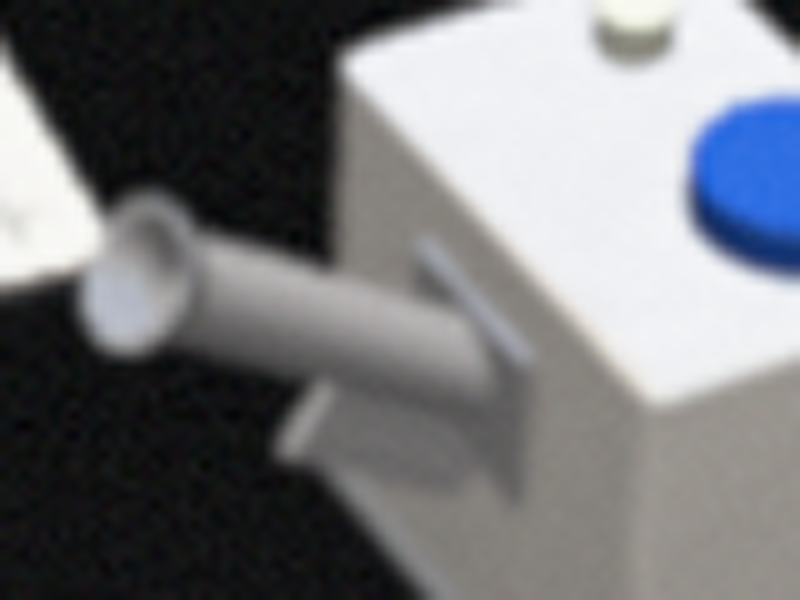

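```bash
cat >> h.py <<'E'
def multi(*L):
    A=np.zeros((3,3));b=np.zeros(3);X=[]
    for s,u in L:
        o,d=rays(s,u);d=d[0]/np.linalg.norm(d[0]);M=np.eye(3)-np.outer(d,d);A+=M;b+=M@o;X.append((o,M))
    p=np.linalg.solve(A,b);return p,[np.linalg.norm(M@(p-o))*1000 for o,M in X]
E
python3 - <<'E'
from h import *
w=pickle.load(open("wrist4.pkl","rb"));a=pickle.load(open("scene0.pkl","rb"));b=pickle.load(open("side0.pkl","rb"))
uw=(230.1,119.6);ua=(303.3,236.85);ub=(310.9,240.9)
print("mouth",multi((w,uw),(a,ua),(b,ub)),multi((w,uw),(a,ua)),onplane(w,uw,.128))
c=lambda x,y:(140+x/4-.4,y/4-.4)
e=onplane(w,[c(60,40),c(660,41)],.115);d=e[1]-e[0];print("top edge",e,np.degrees(np.arctan2(d[1],d[0]))-90)
e=onplane(w,[c(185,188),c(660,190)],.003);d=e[1]-e[0];print("base edge",np.degrees(np.arctan2(d[1],d[0]))-90)
# plane normal of axis through camera
o,dd=rays(w,[c(398,100),c(372,400)]);n=np.cross(dd[0],dd[1]);n/=np.linalg.norm(n)
for yaw in (-18,-17,-16,-15,-14,-13):
    y=np.radians(yaw);t=np.radians(35);v=np.array([np.cos(t)*np.cos(y),np.cos(t)*np.sin(y),np.sin(t)]);print(yaw,np.degrees(np.arcsin(n@v)))
# base of tube at tank side
print("tube at plate",onplane(w,c(398,97),.128-.062*np.sin(np.radians(35))+.011*.82))
E
```

```text
mouth (array([ 0.53686038, -0.04238346,  0.12595715]), [np.float64(0.8456039294551787), np.float64(0.8623675673677881), np.float64(1.6089631620282174)]) (array([ 0.53647366, -0.04308674,  0.12636363]), [np.float64(0.08588688086208354), np.float64(0.08588688086206604)]) [[ 0.53656811 -0.04271513  0.128     ]]
top edge [[ 0.4449356  -0.07359987  0.115     ]
 [ 0.47612291  0.03425091  0.115     ]] -16.128335370638055
base edge -16.26490171948437
-18 1.7576993364493594
-17 0.9609481699307832
-16 0.16613019540991075
-15 -0.62666622065815
-14 -1.417351009330401
-13 -2.2058322865525932
tube at plate [[ 0.46783014 -0.01733837  0.10145826]]
```

```bash
cat >> h.py <<'E'
M=np.array([.5366,-.0427,.127]); YAW=np.radians(-16.1); TILT=np.radians(35)
def rodT(org,yaw,tilt,off=(.0503,0,-.004)):
    Rr=Ro.from_euler('z',yaw)*Ro.from_euler('y',-tilt)
    p=np.array(org)+Rr.apply(off); return T(p,yaw,tilt)
def ax(): return (Ro.from_euler('z',YAW)*Ro.from_euler('y',-TILT)).apply([1,0,0])
def rodpose(st,off=(.0503,0,-.004)):
    Rt=Ro.from_euler('xyz',st["orientation"]); Rr=Rt*Ro.from_matrix(np.diag([-1.,1,-1]))
    o=st["ee_pos"]-Rr.apply(off); return o,Rr
E
python3 - <<'E'
from rig import *
from h import *
st=read_state(); o,Rr=rodpose(st); print(o,Rr.as_matrix()[:,0],ax())
w=pickle.load(open("wrist4.pkl","rb"))
print(proj(w,[o+Rr.apply(v) for v in([0,0,.017],[0,.017,0],[0,-.017,0],[-.05,0,0],[-.05,.004,0],[-.05,-.004,0])]))
d=delta(st,rodT(M+.12*ax(),YAW,TILT)); print(d, rodT(M+.12*ax(),YAW,TILT)[0])
E
```

```text
[0.58604819 0.01437812 0.30430088] [ 0.96088434 -0.27694745 -0.00118143] [ 0.78702421 -0.22716287  0.57357644]
[[320.51829749 196.88271988]
 [366.22373921 190.32820655]
 [274.46304826 190.27698519]
 [320.54719362  43.59329534]
 [332.29103883  43.6018267 ]
 [308.80303207  43.58476375]]
(array([-59.88737322, -68.57495393,  78.78327102]), array([-6.25280479e-03, -3.50676880e+01,  2.52894635e-02])) [ 0.67283454 -0.08202208  0.22140346]
```

step_arm --steps '[8, 0, 0, 0, 0, -4, 0, 8, 0, 0, 0, 0, -6, 0, 8, 0, 0, 0, 0, -6, 0, 8, 0, 0, 0, 0, -6, 0, 8, 0, 0, 0, 0, -6, 0, 8, 0, 0, 0, 0, -5, 0, 8, 0, 0, 0, 0, -2, 0, 8, 0, 0, 0, 0, 0, 0]'

```text
t: 7.55
ee_pos: [0.6327, 0.0007, 0.2999]
orientation: [-3.14, 0.608, 2.862]
force: [-1.0, -1.3, -1.3]
finger_gap: 0.0136
```

```bash
python3 - <<'E'
from rig import *
from h import *
st=read_state(); print(st["ee_pos"],st["joint_pos"],st["t"]);print(delta(st,rodT(M+.12*ax(),YAW,TILT)))
E
```

```text
[0.63272851 0.00071865 0.29985834] [ 0.08844814  0.1263412   1.78646344 -0.33556976  0.68084522 -0.99947901] 7.55
(array([ -5.52825456, -68.28606498,  99.57983375]), array([-0.0535895 , -0.13719196,  0.05894188]))
```

step_arm --steps '[8, -0.5, -7, 8, 0, -0.1, 0, 8, -0.7, -9, 13, 0, 0, 0, 8, -0.7, -9, 13, 0, 0, 0, 8, -0.7, -9, 13, 0, 0, 0, 8, -0.7, -9, 13, 0, 0, 0, 8, -0.7, -9, 13, 0, 0, 0, 8, -0.7, -9, 13, 0, 0, 0, 8, -0.5, -5, 10, 0, 0, 0, 8, -0.3, -2.3, 3.6, 0, 0, 0, 8, 0, 0, 0, 0, 0, 0, 8, 0, 0, 0, 0, 0, 0]'

```text
t: 8.65
ee_pos: [0.675, -0.0821, 0.2231]
orientation: [3.141, 0.613, 2.86]
force: [0.3, 0.1, 0.1]
finger_gap: 0.0135
```

```bash
python3 - <<'E'
from rig import *
from h import *
st=read_state(); print(st["ee_pos"],st["joint_pos"],st["t"],st["force"]);print(delta(st,rodT(M+.12*ax(),YAW,TILT)))
for n in("wrist","scene","side"):
    s=snapshot(n);pickle.dump(s,open(n+"5.pkl","wb"));
    o,Rr=rodpose(st); t=o+Rr.apply([-.09,0,0]); p=proj(s,[t,o,M]); print(n,p)
    c=p[[0,2]].mean(0).astype(int); x0=max(0,min(540,c[0]-50));y0=max(0,min(405,c[1]-37)); print(x0,y0)
    cv2.imwrite(f"pics/{n}5z.png",cv2.resize(s["pixels"][y0:y0+75,x0:x0+100,::-1],(800,600),interpolation=cv2.INTER_CUBIC))
    cv2.imwrite(f"pics/{n}5.png",s["pixels"][:,:,::-1])
E
```

```text
[ 0.67502085 -0.08214551  0.22305853] [-0.08486972  0.25184803  1.8340271  -0.253525    0.46432966 -1.18124162] 8.65 [0.26620295 0.08977784 0.05891929]
(array([ 2.69793204, -0.48996412,  0.12459969]), array([-0.00853477,  0.14378883, -0.04833531]))
wrist [[ 320.32776409  -94.46579322]
 [ 320.12727827  189.15943896]
 [ 318.28697461 -223.79084779]]
269 0
scene [[291.13083084 233.51583345]
 [253.8092738  222.93459186]
 [303.43042769 236.72027719]]
247 198
side [[302.91349064 229.55732607]
 [279.71726749 199.9260659 ]
 [311.50509075 240.06091129]]
257 197
```

View pics/scene5z.png

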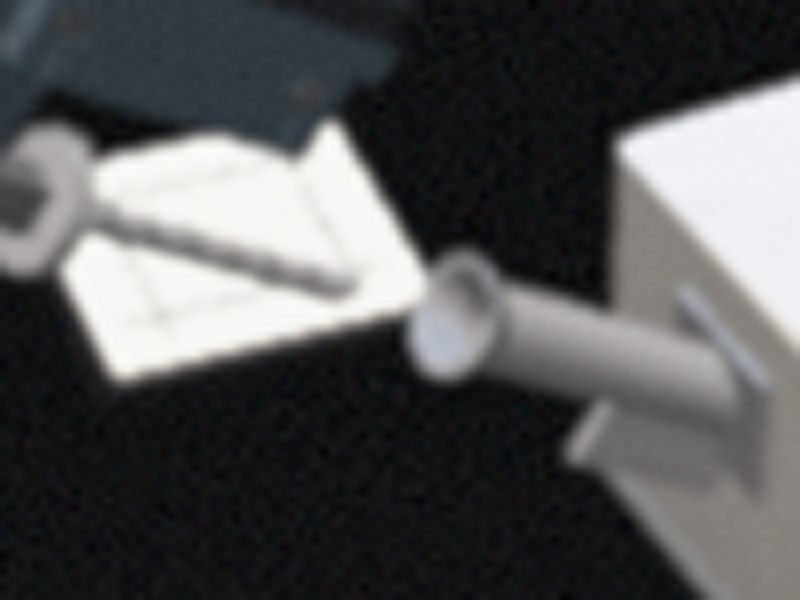

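View pics/side5z.png

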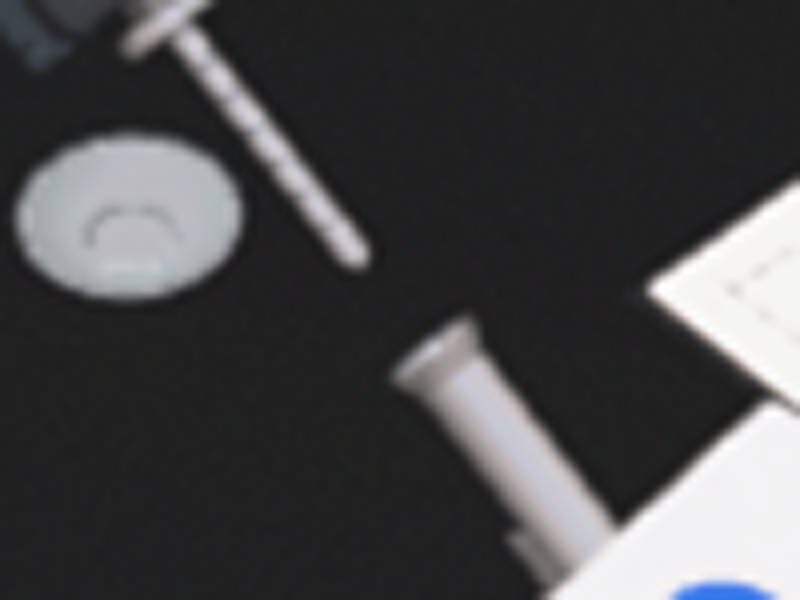

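View pics/wrist5.png

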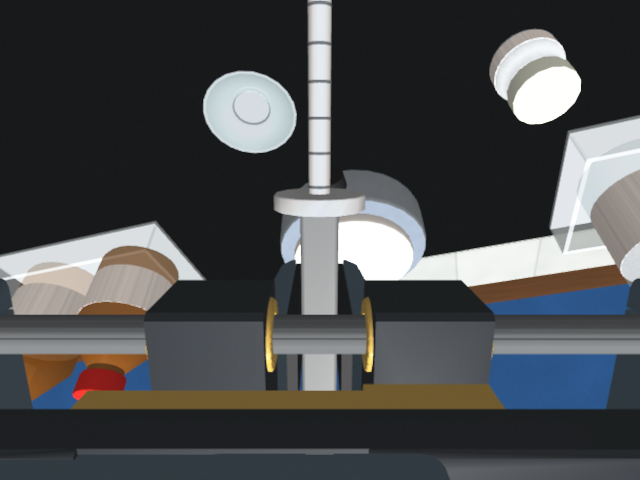

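step_arm --steps '[8, 5, -0.5, 0, 0, 0.1, 0, 8, 9, 0, 0, 0, 0, 0, 8, 9, 0, 0, 0, 0, 0, 8, 9, 0, 0, 0, 0, 0, 8, 8, 0, 0, 0, 0, 0, 8, 4, 0, 0, 0, 0, 0, 8, 2, 0, 0, 0, 0, 0, 8, 0, 0, 0, 0, 0, 0]'

```text
t: 9.6
ee_pos: [0.6384, -0.0723, 0.1962]
orientation: [3.142, 0.611, 2.86]
force: [0.1, -0.1, -0.9]
finger_gap: 0.0137
```

```bash
python3 - <<'E'
from rig import *
from h import *
st=read_state(); print(st["ee_pos"],st["t"],st["force"],st["wrist_torque"]);print(delta(st,rodT(M,YAW,TILT)))
for n,x0,y0 in(("scene",247,198),("side",257,197)):
    s=snapshot(n)
    cv2.imwrite(f"pics/{n}6z.png",cv2.resize(s["pixels"][y0:y0+75,x0:x0+100,::-1],(800,600),interpolation=cv2.INTER_CUBIC))
E
```

```text
[ 0.63843324 -0.07231096  0.19621728] 9.6 [ 0.08823967 -0.14284705 -0.90666256] [0.05109205 0.39188722 0.03956341]
(array([76.27325395,  0.15360457, -0.14017847]), array([-0.02565796,  0.00851066, -0.04212665]))
```

View pics/scene6z.png

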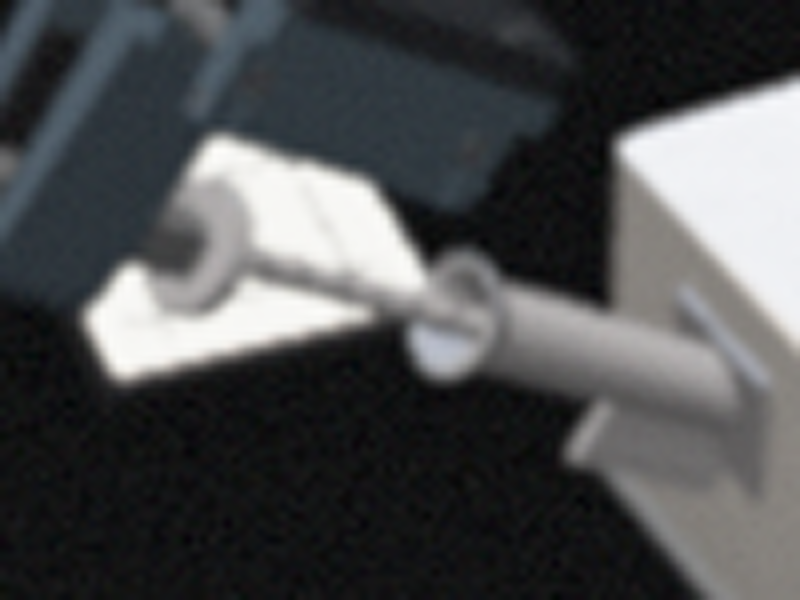

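View pics/side6z.png

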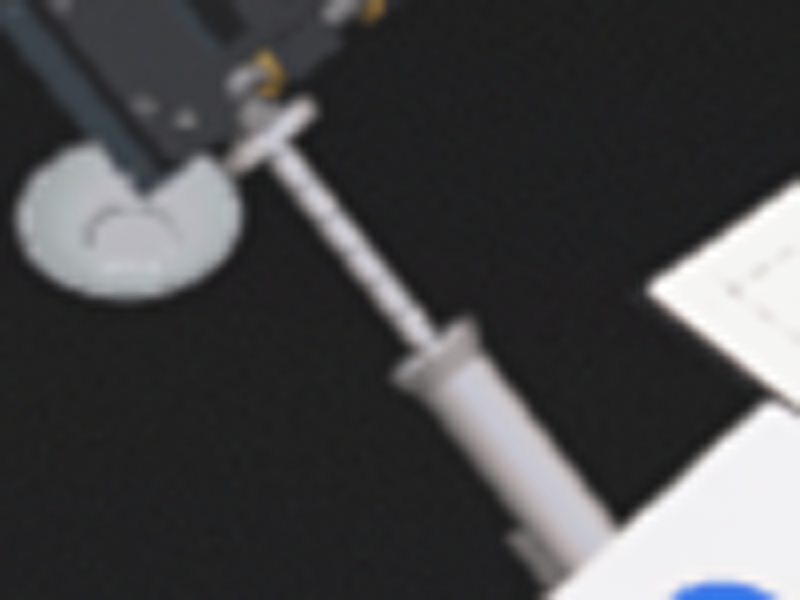

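step_arm --steps '[8, 3, 0, 0, 0, 0, 0, 8, 5, 0, 0, 0, 0, 0, 8, 5, 0, 0, 0, 0, 0, 8, 4, 0, 0, 0, 0, 0, 8, 2, 0, 0, 0, 0, 0, 8, 0, 0, 0, 0, 0, 0]'

```text
t: 10.3
ee_pos: [0.6231, -0.0679, 0.185]
orientation: [-3.142, 0.61, 2.86]
force: [0.1, -0.2, -0.2]
finger_gap: 0.0134
```

```bash
python3 - <<'E'
from rig import *
from h import *
st=read_state(); print(st["ee_pos"],st["t"],st["force"],st["wrist_torque"]);print(delta(st,rodT(M,YAW,TILT)))
E
```

```text
[ 0.62312945 -0.06791547  0.18499573] 10.3 [ 0.14498334 -0.22044913 -0.16329556] [ 0.0870223   0.41785923 -0.01104196]
(array([56.79401373,  0.19184884, -0.15704012]), array([-0.03173924, -0.03150211, -0.03901347]))
```

step_arm --steps '[8, 4, 0, 0, 0, 0, 0, 8, 7, 0, 0, 0, 0, 0, 8, 7, 0, 0, 0, 0, 0, 8, 7, 0, 0, 0, 0, 0, 8, 7, 0, 0, 0, 0, 0, 8, 7, 0, 0, 0, 0, 0, 8, 5, 0, 0, 0, 0, 0, 8, 3, 0, 0, 0, 0, 0, 8, 1, 0, 0, 0, 0, 0, 8, 0, 0, 0, 0, 0, 0]'

```text
t: 11.3
ee_pos: [0.5859, -0.057, 0.1579]
orientation: [3.141, 0.611, 2.86]
force: [-0.0, 0.7, 0.1]
finger_gap: 0.0139
```

```bash
python3 - <<'E'
from rig import *
from h import *
st=read_state(); print(st["ee_pos"],st["t"],st["force"],st["wrist_torque"]);print(delta(st,rodT(M,YAW,TILT)))
for n,x0,y0 in(("scene",247,198),("side",257,197)):
    s=snapshot(n)
    cv2.imwrite(f"pics/{n}7z.png",cv2.resize(s["pixels"][y0:y0+75,x0:x0+100,::-1],(800,600),interpolation=cv2.INTER_CUBIC))
E
```

```text
[ 0.58586708 -0.05704737  0.15787391] 11.3 [-0.04112011  0.72452808  0.10854625] [ 0.11046704  0.41931058 -0.02038781]
(array([ 9.44217589,  0.11443454, -0.14455531]), array([-0.02265799,  0.01645521, -0.04662086]))
```

View pics/scene7z.png

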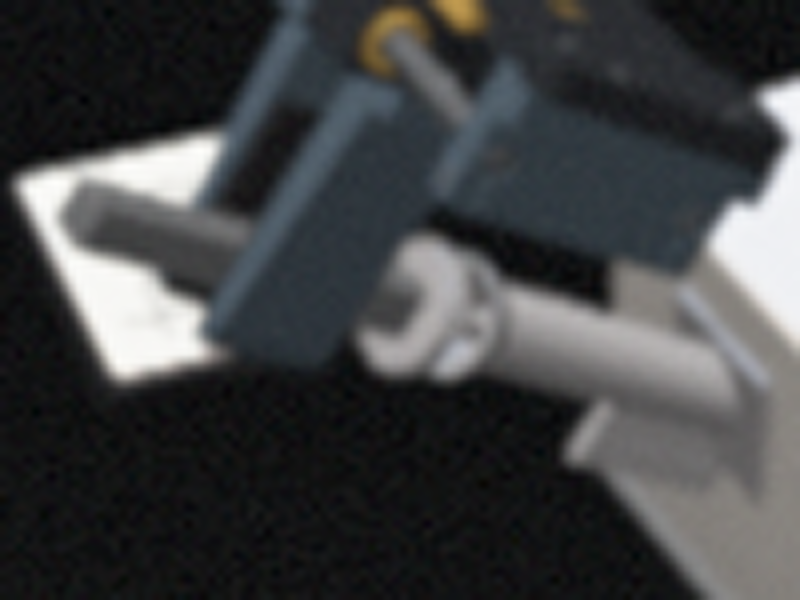

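View pics/side7z.png

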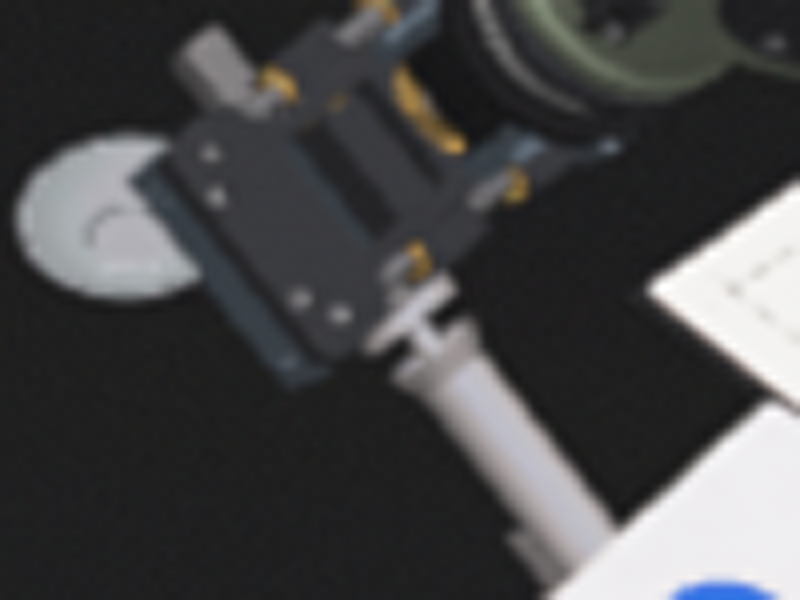

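The collar is still about 9 mm from the mouth, with a clear gap in both views and no contact force. I'll go on in small steps.

step_arm --steps '[8, 2, 0, 0, 0, 0, 0, 8, 2, 0, 0, 0, 0, 0, 8, 2, 0, 0, 0, 0, 0, 8, 1, 0, 0, 0, 0, 0, 8, 1, 0, 0, 0, 0, 0, 8, 0, 0, 0, 0, 0, 0]'

```text
t: 12.0
ee_pos: [0.5793, -0.0552, 0.1531]
orientation: [3.142, 0.611, 2.86]
force: [0.5, -0.4, -1.2]
finger_gap: 0.0137
```

step_arm --steps '[8, 0.7, 0, 0, 0, 0, 0, 8, 0.7, 0, 0, 0, 0, 0, 8, 0.6, 0, 0, 0, 0, 0, 8, 0, 0, 0, 0, 0, 0]'

```text
t: 12.4
ee_pos: [0.5784, -0.0549, 0.1525]
orientation: [3.141, 0.612, 2.86]
force: [2.6, -1.2, -0.4]
finger_gap: 0.0135
```

step_arm --steps '[8, 0.5, 0, 0, 0, 0, 0, 8, 0.5, 0, 0, 0, 0, 0, 8, 0, 0, 0, 0, 0, 0]'

```text
t: 12.7
ee_pos: [0.5784, -0.0548, 0.1526]
orientation: [3.141, 0.614, 2.86]
force: [3.5, -3.8, 1.2]
finger_gap: 0.0134
```

step_arm --steps '[8, 0.7, 0, 0, 0, 0, 0, 8, 0.7, 0, 0, 0, 0, 0, 8, 0.6, 0, 0, 0, 0, 0, 8, 0, 0, 0, 0, 0, 0, 8, 0, 0, 0, 0, 0, 0]'

```text
t: 13.2
ee_pos: [0.5783, -0.0546, 0.1528]
orientation: [3.141, 0.617, 2.86]
force: [6.3, -6.4, 0.9]
finger_gap: 0.0137
```

```bash
python3 - <<'E'
from rig import *
from h import *
st=read_state(); print(st["ee_pos"],st["t"],st["force"],st["wrist_torque"],"axial",st["force"]@ax());print(delta(st,rodT(M,YAW,TILT)))
for n,x0,y0 in(("scene",247,198),("side",257,197)):
    s=snapshot(n)
    cv2.imwrite(f"pics/{n}8z.png",cv2.resize(s["pixels"][y0:y0+75,x0:x0+100,::-1],(800,600),interpolation=cv2.INTER_CUBIC))
s=snapshot("wrist");cv2.imwrite("pics/wrist8.png",s["pixels"][:,:,::-1])
E
```

```text
[ 0.57833438 -0.05462355  0.15279053] 13.2 [ 6.29651346 -6.35473842  0.87118553] [-0.97884031 -0.86442971 -0.3247598 ] axial 6.898760599387781
(array([ 0.04874333, -0.11785611,  0.23041445]), array([ 0.04410198,  0.34744417, -0.02360858]))
```

View pics/scene8z.png

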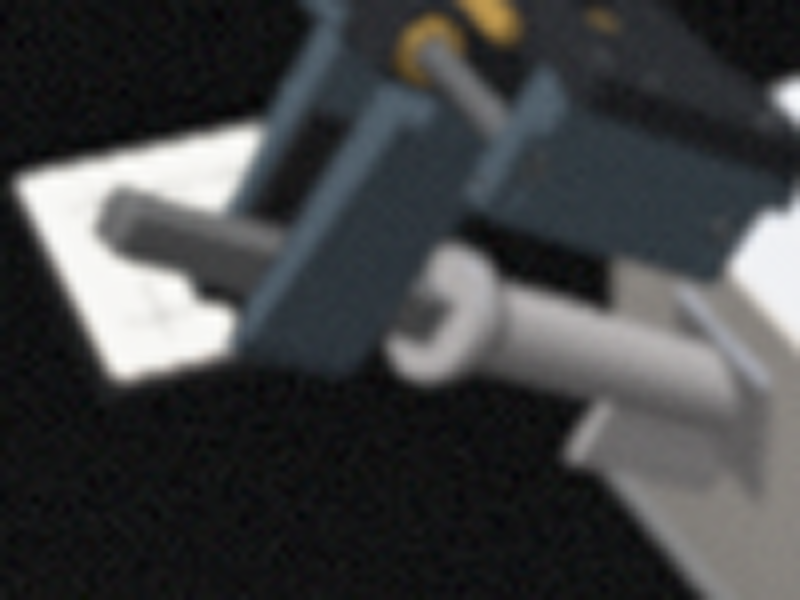

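View pics/side8z.png

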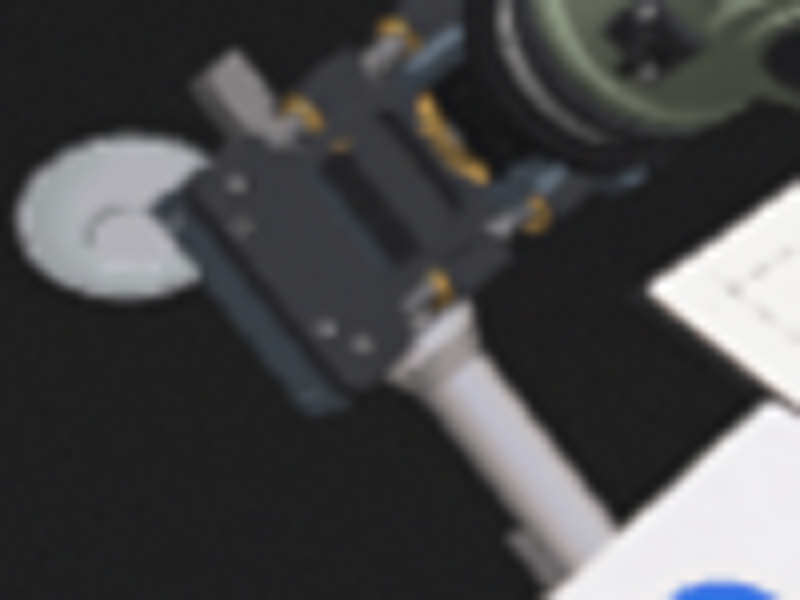

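View pics/wrist8.png

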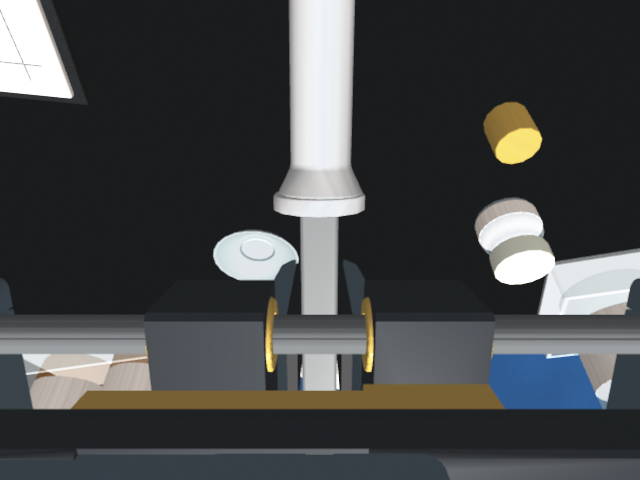

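The collar is seated on the mouth: the wrist view shows it flush with the flare at (320,200), and the TCP has stopped with about 7 N axial force. I'll pause, then draw the rod out.

step_arm --steps '[8, 0, 0, 0, 0, 0, 0, 8, 0, 0, 0, 0, 0, 0, 8, 0, 0, 0, 0, 0, 0, 8, 0, 0, 0, 0, 0, 0, 8, 0, 0, 0, 0, 0, 0, 8, 0, 0, 0, 0, 0, 0, 8, 0, 0, 0, 0, 0, 0, 8, 0, 0, 0, 0, 0, 0, 8, 0, 0, 0, 0, 0, 0, 8, 0, 0, 0, 0, 0, 0, 8, 0, 0, 0, 0, 0, 0, 8, 0, 0, 0, 0, 0, 0]'

```text
t: 14.55
ee_pos: [0.5784, -0.0546, 0.1528]
orientation: [3.14, 0.617, 2.86]
force: [7.2, -6.9, 2.6]
finger_gap: 0.0137
```

step_arm --steps '[8, -2, 0, 0, 0, 0, 0, 8, -3, 0, 0, 0, 0, 0, 8, -5, 0, 0, 0, 0, 0, 8, -6, 0, 0, 0, 0, 0, 8, -8, 0, 0, 0, 0, 0, 8, -8, 0, 0, 0, 0, 0, 8, -8, 0, 0, 0, 0, 0, 8, -8, 0, 0, 0, 0, 0, 8, -8, 0, 0, 0, 0, 0, 8, -8, 0, 0, 0, 0, 0, 8, -8, 0, 0, 0, 0, 0, 8, -8, 0, 0, 0, 0, 0]'

```text
t: 15.75
ee_pos: [0.639, -0.0725, 0.1965]
orientation: [3.141, 0.611, 2.859]
force: [0.6, 0.2, -1.5]
finger_gap: 0.0138
```

```bash
python3 - <<'E'
from rig import *
from h import *
st=read_state(); print(st["ee_pos"],st["t"],st["force"],st["wrist_torque"]);print(delta(st,rodT(M+.13*ax(),YAW,TILT)))
E
```

```text
[ 0.63895132 -0.07249144  0.19651271] 15.75 [ 0.55690102  0.17945315 -1.48067168] [0.12947223 0.42759825 0.02917609]
(array([-53.10840178,   0.28723931,  -0.2102692 ]), array([-0.02949737, -0.00988257, -0.05164995]))
```

step_arm --steps '[8, -9, 0, 0, 0, 0, 0, 8, -9, 0, 0, 0, 0, 0, 8, -9, 0, 0, 0, 0, 0, 8, -9, 0, 0, 0, 0, 0, 8, -9, 0, 0, 0, 0, 0, 8, -9, 0, 0, 0, 0, 0, 8, -6, 0, 0, 0, 0, 0, 8, 0, 0, 0, 0, 0, 0]'

```text
t: 16.55
ee_pos: [0.6867, -0.0863, 0.2315]
orientation: [3.141, 0.612, 2.859]
force: [-0.8, -0.4, -0.5]
finger_gap: 0.014
```

```bash
python3 - <<'E'
from rig import *
from h import *
st=read_state(); print(st["ee_pos"],st["t"],st["force"],st["wrist_torque"],st["joint_pos"])
# final
tip=np.array([.463,-.2205,.070])
for yd in(-16.1,-25,-35):
    y=np.radians(yd);o=tip+.09*np.array([np.cos(y),np.sin(y),0]); g=rodT(o,y,0);print(yd,g[0],delta(st,g))
w=pickle.load(open("wrist4.pkl","rb"));px=w["pixels"].astype(int);m=((px.min(2)>170)).astype(np.uint8);m[:,160:]=0
cs,_=cv2.findContours(m,cv2.RETR_EXTERNAL,cv2.CHAIN_APPROX_NONE);c=max(cs,key=cv2.contourArea);P=onplane(w,c.reshape(-1,2),.01)[:,:2]*1000
print("tile wrist",cv2.minAreaRect(P.astype(np.float32)))
E
```

```text
[ 0.68666067 -0.0862698   0.23146617] 16.55 [-0.76962906 -0.40468045 -0.47384043] [0.1554185  0.43249193 0.00071332] [-0.09098202  0.26197318  1.795312   -0.23270064  0.4917676  -1.20746294]
-16.1 [ 0.59779732 -0.25940725  0.066     ] (array([ 125.44508488, -191.11326287,  113.9805916 ]), array([ 4.39364156e-03,  3.50875420e+01, -7.65168616e-02]))
-25 [ 0.59015498 -0.27979334  0.066     ] (array([ 126.79963505, -212.82119035,  113.01661531]), array([ 2.72941715, 35.0151186 ,  8.5433712 ]))
-35 [ 0.57792703 -0.30097277  0.066     ] (array([ 131.57668952, -236.56814724,  109.64720842]), array([ 5.79058667, 34.76277955, 18.22700845]))
tile wrist ((460.5276794433594, -223.87945556640625), (100.12855529785156, 99.80911254882812), 67.2615737915039)
```

step_arm --steps '[8, 0, 0, 0, 0, 4, 0, 8, 0, 0, 0, 0, 6, 0, 8, 0, 0, 0, 0, 6, 0, 8, 0, 0, 0, 0, 6, 0, 8, 0, 0, 0, 0, 6, 0, 8, 0, 0, 0, 0, 5, 0, 8, 0, 0, 0, 0, 2.1, 0, 8, 0, 0, 0, 0, 0, 0]'

```text
t: 17.35
ee_pos: [0.6866, -0.0864, 0.2293]
orientation: [-3.141, -0.003, 2.859]
force: [0.2, -0.1, -0.9]
finger_gap: 0.0135
```

```bash
python3 - <<'E'
from rig import *
from h import *
st=read_state(); print(st["ee_pos"],st["orientation"],st["t"])
y=YAW;o=np.array([.462,-.222,.070])+.09*np.array([np.cos(y),np.sin(y),0]);print(delta(st,rodT(o,y,0)))
E
```

```text
[ 0.68656467 -0.08638818  0.22933691] [-3.14149882e+00 -2.65486694e-03  2.85925106e+00] 17.35
(array([  37.15737164, -192.60342255,  163.45420946]), array([-0.00527404, -0.15211626, -0.0769748 ]))
```

Rod level; I'll move sideways first, then down.

step_arm --steps '[8, 2, -10, 0, 0, -0.1, 0, 8, 4, -20, 0, 0, 0, 0, 8, 4, -20, 0, 0, 0, 0, 8, 4, -20, 0, 0, 0, 0, 8, 4, -20, 0, 0, 0, 0, 8, 4, -20, 0, 0, 0, 0, 8, 4, -20, 0, 0, 0, 0, 8, 4, -20, 0, 0, 0, 0, 8, 4, -20, 0, 0, 0, 0, 8, 2, -15, 0, 0, 0, 0, 8, 1, -7.6, 0, 0, 0, 0, 8, 0, 0, 0, 0, 0, 0]'

```text
t: 18.55
ee_pos: [0.596, -0.2619, 0.2307]
orientation: [3.141, 0.0, 2.858]
force: [0.3, -0.7, -1.8]
finger_gap: 0.014
```

step_arm --steps '[8, 0, 0, 8, 0, 0, 0, 8, 0, 0, 18, 0, 0, 0, 8, 0, 0, 20, 0, 0, 0, 8, 0, 0, 20, 0, 0, 0, 8, 0, 0, 20, 0, 0, 0, 8, 0, 0, 18, 0, 0, 0, 8, 0, 0, 15, 0, 0, 0, 8, 0, 0, 8, 0, 0, 0, 8, 0, 0, 3, 0, 0, 0, 8, 0, 0, 0, 0, 0, 0]'

```text
t: 19.55
ee_pos: [0.5968, -0.2603, 0.1004]
orientation: [3.141, -0.0, 2.86]
force: [-0.1, -0.2, -0.9]
finger_gap: 0.0139
```

```bash
python3 - <<'E'
from rig import *
from h import *
st=read_state(); print(st["ee_pos"],st["orientation"],st["t"])
y=YAW;o=np.array([.462,-.222,.070])+.09*np.array([np.cos(y),np.sin(y),0]);print(delta(st,rodT(o,y,0)))
for n in("scene","side","wrist"):
    s=snapshot(n);pickle.dump(s,open(n+"9.pkl","wb"));cv2.imwrite(f"pics/{n}9.png",s["pixels"][:,:,::-1])
    oo,Rr=rodpose(st); print(n,proj(s,[oo+Rr.apply([-.09,0,0]),[.462,-.222,.01]]))
E
```

```text
[ 0.59678864 -0.26029296  0.10042733] [ 3.14132137e+00 -1.93612440e-04  2.86015066e+00] 19.55
(array([-0.18561191, -0.59704516, 34.42713449]), array([ 0.01554577, -0.01108972, -0.02543995]))
scene [[273.22475174 194.67414363]
 [274.83740552 227.15657269]]
side [[366.33959402 208.71350066]
 [363.74562846 233.30811889]]
wrist [[ 3.21393141e+02 -9.42270695e+01]
 [ 3.19164419e+02  1.44039851e-01]]
```

View pics/scene9.png

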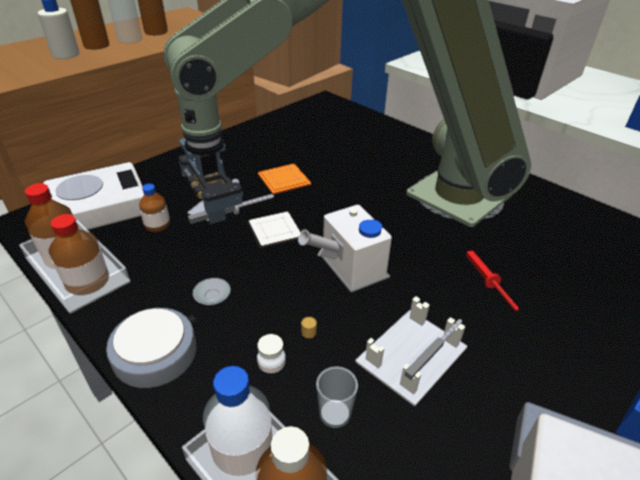

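View pics/side9.png

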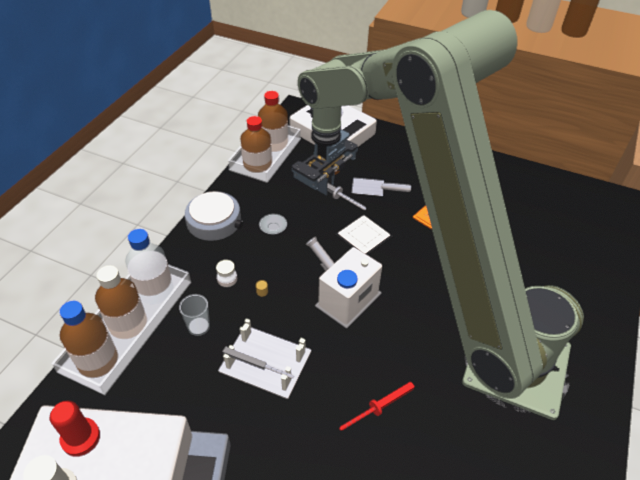

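The tip is at (272,196) in the scene view and (365,208) in the side view, above the white tile, and everything else stands as it did. I'll go down the last 34 mm.

step_arm --steps '[8, 0, -0.6, 5, 0, 0, 0, 8, 0, 0, 8, 0, 0, 0, 8, 0, 0, 8, 0, 0, 0, 8, 0, 0, 7, 0, 0, 0, 8, 0, 0, 4, 0, 0, 0, 8, 0, 0, 2.4, 0, 0, 0, 8, 0, 0, 0, 0, 0, 0, 8, 0, 0, 0, 0, 0, 0, 8, 0, 0, 0, 0, 0, 0, 8, 0, 0, 0, 0, 0, 0]'

```text
t: 20.7
ee_pos: [0.5966, -0.2614, 0.0666]
orientation: [-3.142, 0.001, 2.86]
force: [0.5, -0.2, -1.6]
finger_gap: 0.0136
```

```bash
python3 - <<'E'
from rig import *
from h import *
st=read_state(); print(st["ee_pos"],st["orientation"],st["t"],st["force"],abs(st["dq"]).max())
y=YAW;o=np.array([.462,-.222,.070])+.09*np.array([np.cos(y),np.sin(y),0]);print(delta(st,rodT(o,y,0)))
oo,Rr=rodpose(st)
for n,x0,y0 in(("scene",190,165),("side",300,150)):
    s=snapshot(n);pickle.dump(s,open(n+"10.pkl","wb"));cv2.imwrite(f"pics/{n}10z.png",cv2.resize(s["pixels"][y0:y0+90,x0:x0+120,::-1],(800,600),interpolation=cv2.INTER_CUBIC))
    print(n,(proj(s,[oo+Rr.apply([-.09,0,0]),oo,[.462,-.222,.01]])-[x0,y0])*6.667+3)
s=snapshot("wrist");cv2.imwrite("pics/wrist10.png",s["pixels"][:,:,::-1])
E
```

```text
[ 0.59659067 -0.26136917  0.06655591] [-3.14158230e+00  6.76319952e-04  2.85963880e+00] 20.7 [ 0.52277802 -0.15173438 -1.61674394] 0.0016900443865391704
(array([-0.06958405,  0.50118535,  0.55594728]), array([-0.00061202,  0.03874999, -0.05476576]))
scene [[560.81724167 280.37970544]
 [319.41054024 351.87290408]
 [568.61098262 417.39787014]]
side [[439.9875983  454.11687838]
 [263.53235063 349.62851821]
 [427.99210495 558.41522863]]
```

View pics/scene10z.png

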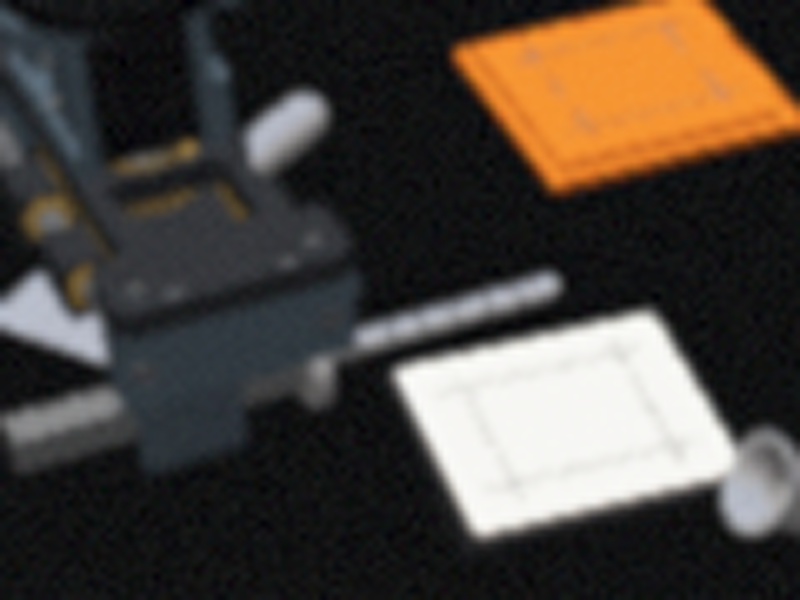

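View pics/side10z.png

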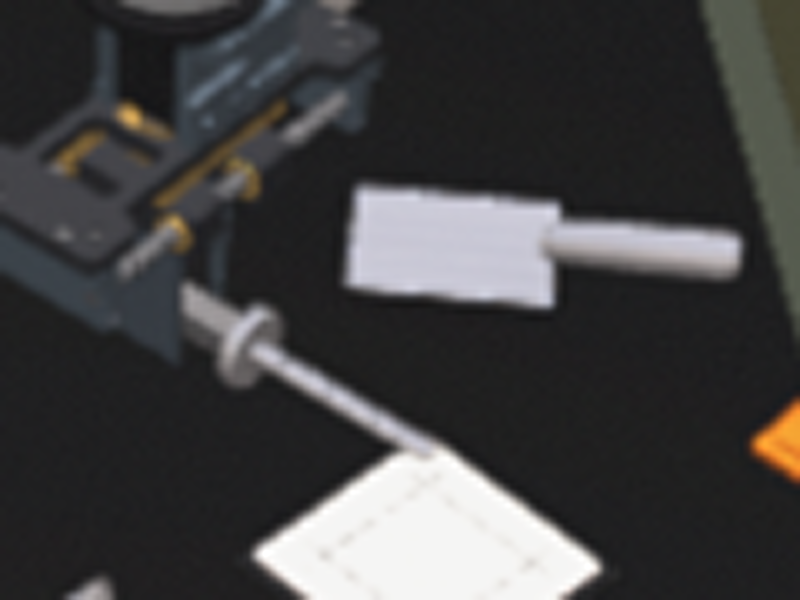

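View pics/wrist10.png

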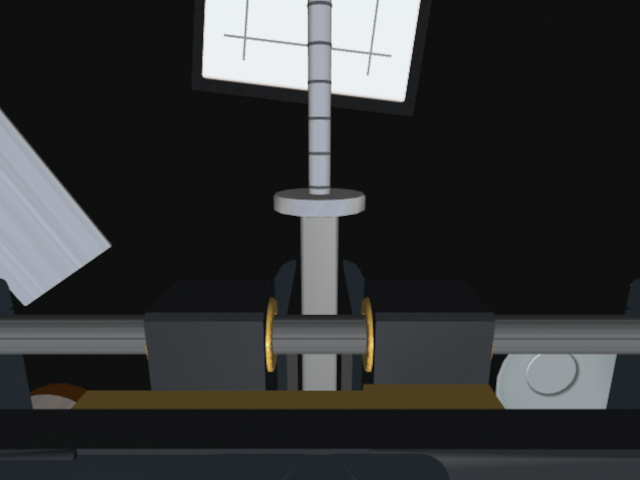

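```bash
python3 - <<'E'
from rig import *
from h import *
a=pickle.load(open("scene10.pkl","rb"));b=pickle.load(open("side10.pkl","rb"))
print("tip",multi((a,(190+558/6.667-.4,165+284/6.667-.4)),(b,(300+430/6.667-.4,150+450/6.667-.4))))
st=read_state();print(st["ee_pos"],st["t"],abs(st["dq"]).max(),st["finger_gap"])
print(sign_off())
E
```

```text
tip (array([ 0.46533497, -0.22001438,  0.07234118]), [np.float64(0.6315986376686209), np.float64(0.6315986376684805)])
[ 0.59644912 -0.26131516  0.06639959] 20.85 0.002616158570007809 0.013588713342694951
the job is handed in; nothing more can be done
None
```

I took the gauge rod by its handle and pushed it into the guide tube until the collar stopped on the mouth. The stop showed in all three camera views, and the axial force was about 7 N. I held it there for over a second, drew the rod right out, and handed in at 20.9 s still holding it over the white tile.

**Last checks:**
- **Rod:** it was level to within 0.1° by the arm's pose, practically still (joint speeds below 0.003 rad/s), and had not slipped in the grip.
- **Tip position:** a two-view fix gave (465, -220, 72) mm, against a tile centre of about (462, -222) mm with its top at 10 mm. The tip is therefore about 62 mm above the tile and 4 mm or less off its middle.
- **Other objects:** the spare rod, the bystanders and the look-alikes that the cameras still showed looked unmoved. I judged this by eye and did not measure it.

**Disagreements:**
- **Tip:** the side camera put it 1.5 px (about 2 mm) from where the arm's pose put it.
- **Tube mouth:** the position worked out from the tank's outline was about 7 mm off sideways. I used the mouth as seen directly by the wrist and scene cameras instead, and the rod went in without touching until the stop.
- **Tile centre:** the three cameras' fixes differed by up to about 4 mm, so I aimed near their mean.

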